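# Stack the board totes with their ends turned, empty one on top

### The job

Get the finished boards ready to go: lift the tote with the board that stands on the bench onto the tote on the grey pad, then put the empty tote on top as a cover. These are stack-and-nest totes, so turn each one until its yellow end is over the black end of the tote below: it must stand level on the ledges and not nest down onto the board. Set them down without dropping them, keep the boards lying in their totes, leave the bottom tote where it stands and do not disturb the other things on the bench.

Things in the scene. Friction and masses are not known exactly. Their poses are not given: they have to be found in the camera images.
- tote_base: Black stack-and-nest tote, one end yellow, 168 long (x) x 64 wide (y) over the rim x 56 mm tall, on the grey pad, a board in it. Origin: centre of its underside, +x towards the yellow end, z up. Rim: upright band 12 mm tall, about 4 mm thick, all round the top; its long outer faces, 64 mm apart, can be gripped from above at mid-length. Tapered walls, underside 144 x 44 mm. 0.14 kg.
- tote_full: Tote of the same size and axes as tote_base, standing on the bench with a loose board in it; 0.11 to 0.18 kg without the board. All totes: yellow end over black end, a tote drops 8 mm into the rim of the one below (play 8 mm each way along x, 6 mm along y) and stands on its ledges, undersides 48 mm apart; yellow over yellow it sinks in and nests (24 mm, or 26 mm on a board).
- tote_empty: Tote of the same size and axes as tote_base, standing empty on the bench; 0.11 to 0.18 kg. In every tote, seen from above, the stacking ledges are 8 mm below the rim: two in the corners of the yellow end, one in the middle of the black end.
- tote_base_yellow (a point): middle of the yellow end's rim top on tote_base: 82 mm along +x from its origin, 56 mm up
- tote_full_yellow (a point): middle of the yellow end's rim top on tote_full: 82 mm along +x from its origin, 56 mm up
- tote_empty_yellow (a point): middle of the yellow end's rim top on tote_empty: 82 mm along +x from its origin, 56 mm up
- board_base: Finished green circuit board, 96 (x) x 34 (y) x 24 mm tall with heat sink and connectors, 0.06 to 0.13 kg, origin at the centre of its underside; lies loose on the floor (2.5 mm thick) of tote_base
- board_full: Finished green circuit board, 96 (x) x 34 (y) x 24 mm tall with heat sink and connectors, 0.06 to 0.13 kg, origin at the centre of its underside; lies loose on the floor (2.5 mm thick) of tote_full
- pad: Flat grey booking-out pad fixed to the bench, 200 (x) x 100 (y) x 8 mm, white corner marks; origin at the centre of its underside. tote_base stands on it, within 5 mm of its centre and roughly parallel to it.
- driver_a: Yellow and black precision screwdriver, about 170 mm long (handle to -x), 19 mm thick, lying loose on the bench, origin under its middle; not part of the job.
- driver_b: Yellow and black precision screwdriver, about 160 mm long (handle to -x), 19 mm thick, lying loose on the bench, origin under its middle; not part of the job.
- tweezers: Black tweezers, 120 x 12 x 6 mm (x along them), lying loose on the bench, origin under its middle; not part of the job.
- glue: Red glue bottle with white nozzle, 133 mm long (nozzle to +x), 38 mm thick, lying loose on the bench, origin under its middle; not part of the job.
- knife: Yellow utility knife, 150 x 18 x 15 mm (x along it), lying loose on the bench, origin under its middle; not part of the job.
- phone: Black smartphone, 72 (x) x 144 (y) x 8 mm, lying loose on the bench, origin under its middle; not part of the job.
- scissors: Scissors with grey and orange handles, 165 x 76 x 10 mm (blades to +x), lying loose on the bench, origin under its middle; not part of the job.
Not all that is in view belongs to the job. Leave any green look-alike of the tote_full alone. Leave any red look-alike of the board_base alone.

How it is judged:
By the outcome, as a careful person would: the job done as asked, in the order asked, and still so for the second after the job is handed in, with the robot touching nothing.
It also fails if it takes over 46 s, if anything falls off the work surface, if the arm or the gripper's body presses on something with over 40 N, if the wrist force passes 120 N, or if a joint passes its speed limit or range.

### The arm

A 6-joint arm with a two-finger parallel gripper is mounted at the origin on the work surface. World frame = base frame: x ahead of the robot, y to its left, z up, the work surface at z = 0. Lengths are in m, angles in rad, forces in N, time in s.
With the tool pointing down it reaches from about 0.35 to 0.8 m from the base axis. Payload 7.3 kg.
Tool frame: the origin (TCP) lies midway between the tips of the shut fingers; the grasp point (between the pads) lies 19 mm behind it; z points along the fingers, y is the line along which they close (so a half turn about z gives the same grasp; the last joint's range is limited). The gripper opens to 85 mm and grips with 20 to 120 N. Pads are 22 mm wide; open, the fingers measure 114 mm over their backs; the gripper's body (76 mm by 85 mm) begins 54 mm behind the grasp point. The pads swing forward as they close: fully open they stand 13 mm farther back than shut.
Start: joints at [-1.379, 0.342, 1.524, -0, 1.275, -0.146], TCP at [0.174, -0.495, 0.231] pointing down, gripper open.
Joint ranges: [-2.53, 2.53], [-0.77, 2.02], [0.04, 2.7], [-1, 4.14], [0.28, 2.66], [-3.11, 3.11]. Speed limits (rad/s): [2.57, 2.57, 3.14, 3.14, 3.14, 3.14].

### API

Orientations are given as a rotation vector (axis times angle).
In Python, from workcell import * gives the robot as it stands. The module is installed in compiled form; this text tells all that it offers.
- The arm moves only by the tool send_rows, never from a script. Its argument "motion" is a list of rows, each a list of 3 entries, a list of its own where there are three numbers: the shift along the tool's x, y, z in m, then the turn about the tool's z in rad, then the opening, from -1 (shut) to 1 (fully open). A call has exactly 10 rows; each row is the pose to reach, as a shift and turn from the pose commanded when the call began, along the tool's axes at that moment; what a row does not reach only later rows make up. A row lasts 1/10 s, in which the tool goes at most 50 mm and 8.59 degrees, less where a joint would pass 70% of its speed; a pose out of reach is approached as far as the arm can. A call with a gripper value outside its range is refused whole. The fingers move at their own pace and stop on an object; the grip force is fixed at half the most. Time passes only in rows, so rows that repeat a pose let the fingers close, or fill a call up. It gives the time, the measured TCP pose, the force, the opening and the grip force at its end, in the units of the state.
- observe(): the state, without advancing time (a new reading comes with each control period).
- camera(name): name is "side" or "top"; returns the picture (420x560x3 uint8, red, green, blue); there is no depth.
- calibration(name): a dict with "fx", "fy", "cx", "cy" (pixels), "rvec" (rotation vector, rad) and "tvec" (3), from world to camera coordinates, as OpenCV has them. Camera axes: x right, y down, z forward; pixel columns grow to the right and rows downward; lengths in m; the calibration is good to about 2 mm. A picture is of the moment at which its call begins. calibration takes no time and is no camera call.
- finish_job(): hands the job in; it is judged then, once.
The state is a dict: "time_s": time; "joint_pos": joint angles; "joint_velocities": joint speeds; "joint_torque": joint torques, N m; "eef_pos": TCP position; "tool_rot": TCP orientation; "contact_force": force on the tool from outside, world axes, zero at the start; "ft_torque": the same for the moment, N m; "gripper_width": opening from 0.0 (shut) to 1.0 (fully open); "grasp_force": force on a finger pad.
Only numpy, scipy, OpenCV 4.12 (cv2) and the standard library are available. Lean on these libraries where they do the work, as an engineer would, in place of code of your own. Each camera call takes 0.05 s, during which the arm holds its last target. There are 200 camera calls.

## Working session

There is one attempt and no reset: what is moved stays moved. The work goes in short steps, Python scripts to look and compute and a tool call to move; the robot and the scene stay as the last step left them, time stands still between calls to the robot, and variables do not carry over. Pictures are saved under pics/ and viewed, at most 12 in all, crops included, and the job is handed in when it is done.

Besides the shell and the picture viewer there is one more tool, called as a command line: name --argument value ..., lists and objects as JSON in quotes. send_rows: Moves the arm, as the interface text tells. Its arguments: {"type":"object","properties":{"motion":{"type":"array"}},"required":["motion"]}

```bash
mkdir -p pics
python3 - <<'E'
from workcell import *
import cv2
for n in("top","side"):
    cv2.imwrite(f"pics/{n}0.png",cv2.resize(camera(n)[:,:,::-1],(800,600),interpolation=cv2.INTER_CUBIC)); print(calibration(n))
print(observe())
E
```

```text
{'fx': 457.2836164129877, 'fy': 457.2836164129877, 'cx': 279.95176506806365, 'cy': 216.82511249145637, 'rvec': array([ 2.15066065, -2.09356477,  0.15429622]), 'tvec': array([0.06428055, 0.51030833, 1.08757373])}
{'fx': 443.9886354156044, 'fy': 443.9886354156044, 'cx': 274.573043865354, 'cy': 209.08754000162094, 'rvec': array([ 2.42813404, -0.05672781,  0.0382947 ]), 'tvec': array([-0.49706528,  0.0903373 ,  1.38720806])}
{'time_s': 0.1, 'joint_pos': array([-1.37901399e+00,  3.42662421e-01,  1.52492330e+00, -3.53927581e-05,
        1.27537633e+00, -1.46008290e-01]), 'joint_velocities': array([-1.15354700e-03, -1.62226280e-03, -2.54280279e-03, -9.91386031e-05,
        3.54993576e-04, -4.01682153e-04]), 'joint_torque': array([ 1.85373079e-03, -4.34447122e+01, -2.46489447e+01, -1.12795969e-04,
        4.64974641e-03,  8.83201046e-08]), 'eef_pos': array([ 0.1739257 , -0.49498001,  0.23068995]), 'tool_rot': array([-3.09553959e+00, -5.27867246e-01,  1.02343551e-04]), 'contact_force': array([ 0.1666425 , -0.15056197, -0.02336762]), 'ft_torque': array([ 0.00516225, -0.03590401, -0.02924459]), 'grasp_force': 0.0, 'gripper_width': 1.0013128366199917}
```

View pics/top0.png

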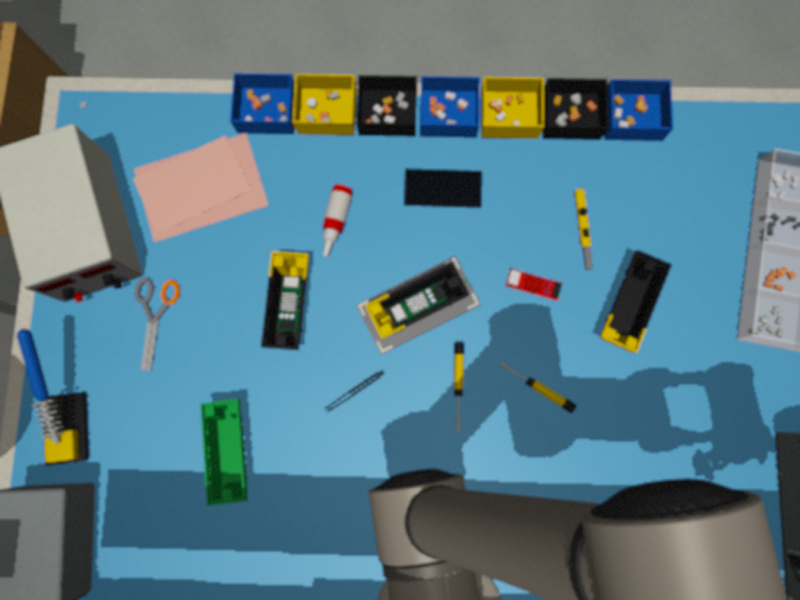

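View pics/side0.png

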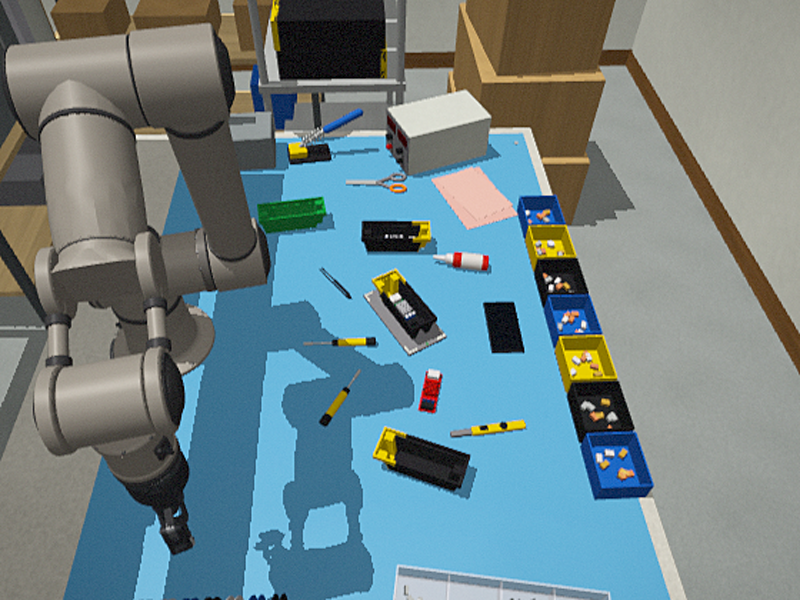

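Top view (800 px scale). Candidates for the full tote are the black tote with a board at (287,300), the base on its pad at (418,302), the empty tote at (635,300), the green look-alike at (223,450) and the brush stand at (65,430). The red board at (533,283) is a decoy. By the description, the full tote is (287,300) and the cover is (635,300). I'll check both in a close crop and take the rim corners from it.

Run:
```python
from workcell import *
import cv2,numpy as np
a=camera("top")[:,:,::-1]
a=np.clip(a.astype(float)*1.6+25,0,255).astype(np.uint8)
# crops 95x85 native px at x4... origin lists
o=[(165,165),(245,170),(405,165)]
t=[cv2.resize(a[y:y+90,x:x+90],(400,400) if 0 else (396,396),interpolation=cv2.INTER_CUBIC)[:,:] for x,y in o]
b=np.zeros((600,800,3),np.uint8)
s=[cv2.resize(a[y:y+90,x:x+w],None,fx=5,fy=5,interpolation=cv2.INTER_CUBIC) for (x,y),w in zip(o,(60,0 or 1,70))]
cv2.imwrite("pics/c1.png",np.hstack([s[0],s[2]]))
cv2.imwrite("pics/c2.png",cv2.resize(a[170:255,245:345],None,fx=7,fy=7,interpolation=cv2.INTER_CUBIC))
```

```text
(no output)
```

View pics/c1.png

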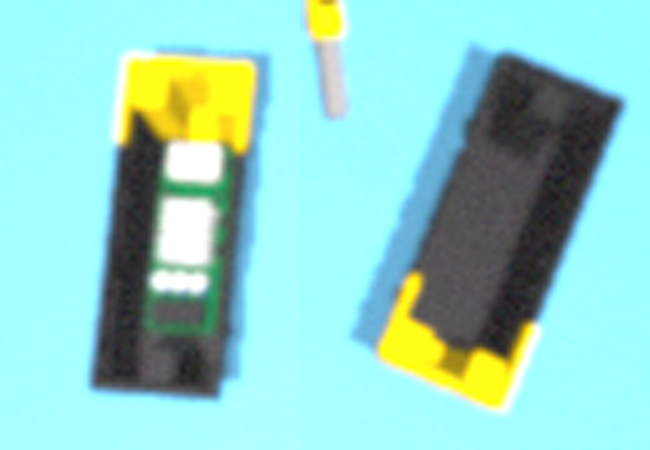

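View pics/c2.png

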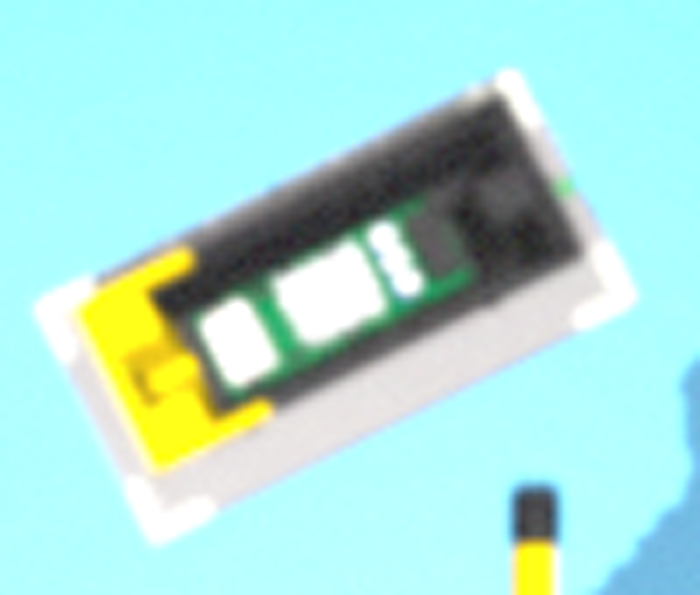

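The crops confirm the choice. The left one is the black tote with the green board, yellow end up, and the right one is the empty tote, yellow end down-left. c2 shows the base on the pad, yellow end to the left. Next I fit their poses from the rim corners.

```bash
cat > h.py <<'E'
from workcell import *
import cv2,numpy as np
from scipy.optimize import least_squares
from scipy.spatial.transform import Rotation as R
C={n:calibration(n) for n in("top","side")}
def proj(P,n="top"):
    c=C[n];K=np.array([[c["fx"],0,c["cx"]],[0,c["fy"],c["cy"]],[0,0,1]])
    return cv2.projectPoints(np.float64(P).reshape(-1,3),c["rvec"],c["tvec"],K,None)[0][:,0]
# local: yellow-left,yellow-right,black-left,black-right (left=+y)
L=np.array([[84,32],[84,-32],[-84,32],[-84,-32]])/1000
def world(q,z): 
    c,s=np.cos(q[2]),np.sin(q[2]);P=L@np.array([[c,s],[-s,c]])+q[:2]
    return np.c_[P,np.full(4,z)]
def fit(px,z,q0):
    r=least_squares(lambda q:(proj(world(q,z))-px).ravel(),q0)
    return r.x,np.abs(r.fun).max()
E
python3 - <<'E'
from h import *
def nat(p,s,o): return (np.array(p)+.5)/s-.5+o
F=nat([(122,55),(256,62),(93,388),(218,397)],5,(165,165))
E=nat([(205,411),(78,355),(324,102),(205,52)],5,(405,165))
B=nat([(160,472),(78,312),(583,252),(505,92)],7,(245,170))
for n,p,z,q0 in(("full",F,.056,(.5,.2,0)),("empty",E,.056,(.5,-.3,2.7)),("base",B,.064,(.5,0,1.9))):
    q,e=fit(p,z,q0); print(n,q.round(4),e.round(2))
    # side-view overlay check
    print(' side px(800)',(proj(world(q,z),"side")*800/560).round(0).tolist())
P=nat([(35,300),(158,545),(637,300),(510,68)],7,(245,170))
r=least_squares(lambda q:(proj(np.c_[np.array([[.1,.05],[.1,-.05],[-.1,-.05],[-.1,.05]])[[1,0,3,2]]@np.array([[np.cos(q[2]),np.sin(q[2])],[-np.sin(q[2]),np.cos(q[2])]])+q[:2],np.full(4,.008)])-P).ravel(),(.5,0,1.9));print("pad",r.x.round(4),abs(r.fun).max())
s=camera("side")[:,:,::-1].copy()
c=s[135:350,245:335]
c=np.hstack([cv2.resize(s[145:190,245:310],(390,270),interpolation=cv2.INTER_CUBIC),cv2.resize(s[295:345,255:335],(400,250),interpolation=cv2.INTER_CUBIC)[:270] if 0 else cv2.resize(s[297:342,257:332],(400,270),interpolation=cv2.INTER_CUBIC)])
cv2.imwrite("pics/s1.png",np.clip(c*1.5+20.,0,255))
E
```

```text
full [ 0.5202  0.2775 -0.0399] 0.69
 side px(800) [[430.0, 219.0], [431.0, 237.0], [362.0, 219.0], [361.0, 237.0]]
empty [ 0.5327 -0.3244  2.744 ] 0.55
 side px(800) [[372.0, 454.0], [384.0, 425.0], [461.0, 484.0], [470.0, 453.0]]
base [0.5232 0.0485 2.0767] 0.85
 side px(800) [[371.0, 278.0], [395.0, 268.0], [412.0, 328.0], [437.0, 316.0]]
pad [0.5261 0.0471 2.0671] 0.8555552578364995[ WARN:0@0.588] global loadsave.cpp:1063 imwrite_ Unsupported depth image for selected encoder is fallbacked to CV_8U.
```

View pics/s1.png

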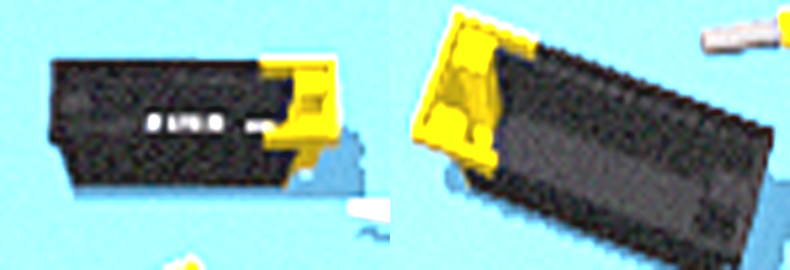

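The top and side views agree to about 3 mm. I'll write a helper that converts targets into tool-axis shifts.

```bash
cat >> h.py <<'E'
def rel(*targets):
    s=observe();M=R.from_rotvec(s["tool_rot"]).as_matrix();p=s["eef_pos"];y=np.arctan2(M[1,0],M[0,0])
    print("t %.1f tcp %s yaw %.4f w %.3f gf %.1f F %s"%(s["time_s"],p.round(4),y,s["gripper_width"],s["grasp_force"],s["contact_force"].round(1)))
    for t in targets:
        print(t,"shift",(M.T@(np.array(t[:3])-p)).round(4),"turn",round(-((t[3]-y+np.pi)%(2*np.pi)-np.pi),4))
E
python3 -c "
from h import *
rel((.45,-.1,.25,.15),(.5202,.276,.25,-.04),(.5202,.276,.024,-.04))"
```

```text
t 0.2 tcp [ 0.174  -0.4951  0.2309] yaw 0.3378 w 1.002 gf 0.0 F [-0.1  0.2  0.2]
(0.45, -0.1, 0.25, 0.15) shift [ 0.3914 -0.2813 -0.0188] turn 0.1878
(0.5202, 0.276, 0.25, -0.04) shift [ 0.5822 -0.6128 -0.0185] turn 0.3778
(0.5202, 0.276, 0.024, -0.04) shift [ 0.5822 -0.6126  0.2075] turn 0.3778
```

send_rows --motion '[[[0.039,-0.028,-0.002],0.02,1],[[0.078,-0.056,-0.004],0.04,1],[[0.117,-0.084,-0.006],0.06,1],[[0.156,-0.112,-0.008],0.08,1],[[0.195,-0.14,-0.01],0.1,1],[[0.234,-0.168,-0.012],0.12,1],[[0.273,-0.196,-0.014],0.14,1],[[0.312,-0.224,-0.016],0.16,1],[[0.351,-0.252,-0.018],0.18,1],[[0.39,-0.28,-0.019],0.19,1]]'

```text
time_s: 1.2
eef_pos: [0.45, -0.1001, 0.2506]
tool_rot: [3.133, 0.231, 0.001]
contact_force: [1.2, -0.1, -0.3]
gripper_width: 1.0
grasp_force: 0.0
```

```bash
python3 -c "
from h import *
rel((.5202,.276,.2,-.04))"
```

```text
t 1.2 tcp [ 0.45   -0.1001  0.2506] yaw 0.1471 w 1.000 gf 0.0 F [ 1.2 -0.1 -0.3]
(0.5202, 0.276, 0.2, -0.04) shift [ 0.1245 -0.3617  0.0505] turn 0.1871
```

send_rows --motion '[[[0.0125,-0.036,0.0],0.02,1],[[0.025,-0.072,0.0],0.04,1],[[0.0415,-0.12,0.0],0.07,1],[[0.058,-0.168,0.0],0.1,1],[[0.0745,-0.216,0.0],0.12,1],[[0.09,-0.262,0.0],0.14,1],[[0.106,-0.308,0.01],0.17,1],[[0.1185,-0.344,0.03],0.187,1],[[0.1245,-0.3617,0.05],0.187,1],[[0.1245,-0.3617,0.0505],0.187,1]]'

```text
time_s: 2.2
eef_pos: [0.5173, 0.2761, 0.1962]
tool_rot: [3.139, -0.056, -0.009]
contact_force: [-0.2, 0.1, 0.4]
gripper_width: 0.999
grasp_force: 0.0
```

```bash
python3 -c "
from h import *
rel((.5202,.276,.024,-.04))
a=camera('side')[:,:,::-1]
cv2.imwrite('pics/g1.png',cv2.resize(a[90:210,215:345],None,fx=5,fy=5,interpolation=cv2.INTER_CUBIC))"
```

```text
t 2.2 tcp [0.5173 0.2761 0.1962] yaw -0.0359 w 0.999 gf 0.0 F [-0.2  0.1  0.4]
(0.5202, 0.276, 0.024, -0.04) shift [ 0.0039 -0.0004  0.1722] turn 0.0041
```

View pics/g1.png

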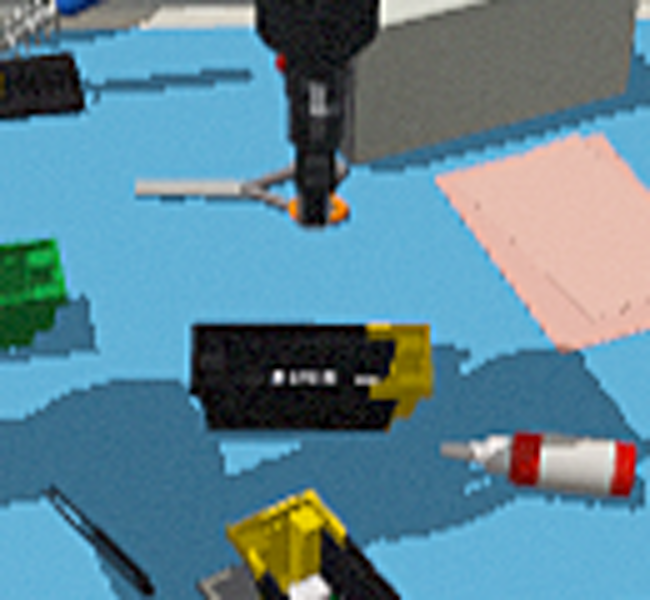

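Tweezers, driver and glue are clear of the fingers (tips at crop (316,226)). The arm was still settling, so I descend in the commanded frame.

send_rows --motion '[[[0,0,0.02],0,1],[[0,0,0.05],0,1],[[0,0,0.08],0,1],[[0,0,0.11],0,1],[[0,0,0.135],0,1],[[0,0,0.155],0,1],[[0,0,0.168],0,1],[[0,0,0.175],0,1],[[0,0,0.175],0,1],[[0,0,0.175],0,1]]'

```text
time_s: 3.25
eef_pos: [0.5198, 0.2742, 0.0258]
tool_rot: [-3.14, 0.062, -0.003]
contact_force: [-0.1, 0.1, 0.2]
gripper_width: 1.005
grasp_force: 0.0
```

send_rows --motion '[[[0,0,0],0,0.8],[[0,0,0],0,0.6],[[0,0,0],0,0.5],[[0,0,0],0,0.4],[[0,0,0],0,0.2],[[0,0,0],0,-1],[[0,0,0],0,-1],[[0,0,0],0,-1],[[0,0,0],0,-1],[[0,0,0],0,-1]]'

```text
time_s: 4.25
eef_pos: [0.5197, 0.2749, 0.0261]
tool_rot: [-3.14, 0.061, -0.003]
contact_force: [-1.0, 1.8, 5.8]
gripper_width: 0.733
grasp_force: 65.8
```

```bash
python3 -c "
from h import *
rel()"
```

```text
t 4.2 tcp [0.5197 0.2749 0.0261] yaw -0.0391 w 0.733 gf 65.8 F [-1.   1.8  5.8]
```

send_rows --motion '[[[0,0,-0.003],0,-1],[[0,0,-0.01],0,-1],[[0,0,-0.022],0,-1],[[0,0,-0.037],0,-1],[[0,0,-0.055],0,-1],[[0,0,-0.075],0,-1],[[0,0,-0.095],0,-1],[[0,0,-0.112],0,-1],[[0,0,-0.124],0,-1],[[0,0,-0.13],0,-1]]'

```text
time_s: 5.25
eef_pos: [0.5194, 0.2742, 0.1563]
tool_rot: [-3.141, 0.062, -0.003]
contact_force: [-0.1, -0.6, -3.2]
gripper_width: 0.734
grasp_force: 66.2
```

```bash
python3 -c "
from h import *
rel((.5225,.0475,.156,2.0767+np.pi))
for n in ('side','top'): cv2.imwrite(f'pics/l1{n}.png',camera(n)[:,:,::-1])
a=cv2.imread('pics/l1side.png')[100:220,215:345];b=cv2.imread('pics/l1top.png')[150:270,150:280]
cv2.imwrite('pics/l1.png',np.clip(np.hstack([cv2.resize(i,(400,370),interpolation=cv2.INTER_CUBIC) for i in(a,b)])*1.4,0,255).astype('uint8'))"
```

```text
t 5.2 tcp [0.5194 0.2742 0.1563] yaw -0.0392 w 0.734 gf 66.2 F [-0.1 -0.6 -3.2]
(0.5225, 0.0475, 0.156, 5.218292653589794) shift [1.200e-02 2.264e-01 2.000e-04] turn 1.0257
```

View pics/l1.png

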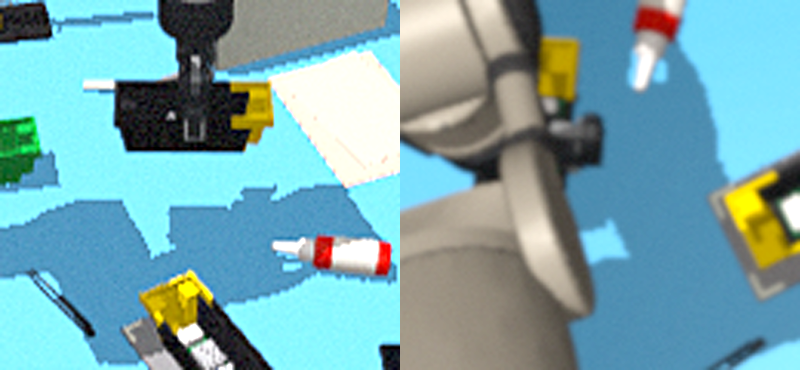

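The tote hangs level in the grip with its yellow end at +x. Now I carry it over the base and turn it 180° relative to the base.

```bash
python3 -c "
from h import *
rel((.524,.046,.156,2.074+np.pi))"
```

```text
t 5.3 tcp [0.5193 0.2742 0.1555] yaw -0.0392 w 0.737 gf 66.2 F [-0.2  0.  -2.6]
(0.524, 0.046, 0.156, 5.215592653589793) shift [ 0.0136  0.2279 -0.0005] turn 1.0284
```

send_rows --motion '[[[0.0002,0.003,0],0.015,-1],[[0.0006,0.01,0],0.05,-1],[[0.0012,0.02,0],0.09,-1],[[0.002,0.033,0],0.15,-1],[[0.0028,0.047,0],0.21,-1],[[0.0037,0.062,0],0.28,-1],[[0.0046,0.077,0],0.35,-1],[[0.0055,0.092,0],0.42,-1],[[0.0064,0.107,0],0.48,-1],[[0.0073,0.122,0],0.55,-1]]'

```text
time_s: 6.35
eef_pos: [0.5213, 0.1505, 0.1544]
tool_rot: [3.003, -0.92, -0.001]
contact_force: [0.3, 0.2, -2.7]
gripper_width: 0.735
grasp_force: 66.2
```

```bash
python3 -c "
from h import *
rel((.524,.046,.156,2.074+np.pi))"
```

```text
t 6.3 tcp [0.5213 0.1505 0.1544] yaw -0.5944 w 0.735 gf 66.2 F [ 0.3  0.2 -2.7]
(0.524, 0.046, 0.156, 5.215592653589793) shift [ 0.0608  0.085  -0.0016] turn 0.4732
```

send_rows --motion '[[[0.008,0.0113,0],0.06,-1],[[0.0165,0.023,0],0.125,-1],[[0.025,0.035,0],0.19,-1],[[0.0335,0.0468,0],0.26,-1],[[0.042,0.0587,0],0.33,-1],[[0.049,0.0685,0],0.39,-1],[[0.055,0.0769,0],0.43,-1],[[0.059,0.0825,0],0.46,-1],[[0.0608,0.085,0],0.473,-1],[[0.0608,0.085,0],0.473,-1]]'

```text
time_s: 7.35
eef_pos: [0.5248, 0.0472, 0.1547]
tool_rot: [2.708, -1.592, -0.0]
contact_force: [0.3, -0.4, -2.6]
gripper_width: 0.738
grasp_force: 66.2
```

```bash
python3 -c "
from h import *
rel((.524,.046,.156,2.074+np.pi))
for n in ('side','top'): cv2.imwrite(f'pics/m1{n}.png',camera(n)[:,:,::-1])
a=cv2.imread('pics/m1side.png')[150:260,235:335];b=cv2.imread('pics/m1top.png')[155:265,240:340]
cv2.imwrite('pics/m1.png',np.clip(np.hstack([cv2.resize(i,(400,440),interpolation=cv2.INTER_CUBIC) for i in(a,b)])*1.5+15,0,255).astype('uint8'))
h=(.156-.026)
print('tote bottom should be',h)
s=observe()['eef_pos'];q=(s[0],s[1],2.074+np.pi)
print('held rim side',((proj(world(q,h+.056),'side')-(235,150))*4).round(0).tolist());print('base rim side',((proj(world((.524,.046,2.074),.064),'side')-(235,150))*4).round(0).tolist())
print('top held',((proj(world(q,h+.056))-(240,155))*4).round(0).tolist(),'base',((proj(world((.524,.046,2.074),.064))-(240,155))*4).round(0).tolist())"
```

```text
t 7.3 tcp [0.5248 0.0472 0.1547] yaw -1.0629 w 0.738 gf 66.2 F [ 0.3 -0.4 -2.6]
(0.524, 0.046, 0.156, 5.215592653589793) shift [ 0.0007  0.0013 -0.0013] turn 0.0047
tote bottom should be 0.13
held rim side [[296.0, 178.0], [221.0, 213.0], [171.0, 40.0], [99.0, 70.0]]
base rim side [[100.0, 181.0], [168.0, 151.0], [214.0, 322.0], [284.0, 288.0]]
top held [[320.0, 55.0], [375.0, 156.0], [46.0, 193.0], [99.0, 297.0]] base [[113.0, 327.0], [66.0, 234.0], [359.0, 201.0], [310.0, 110.0]]
```

View pics/m1.png

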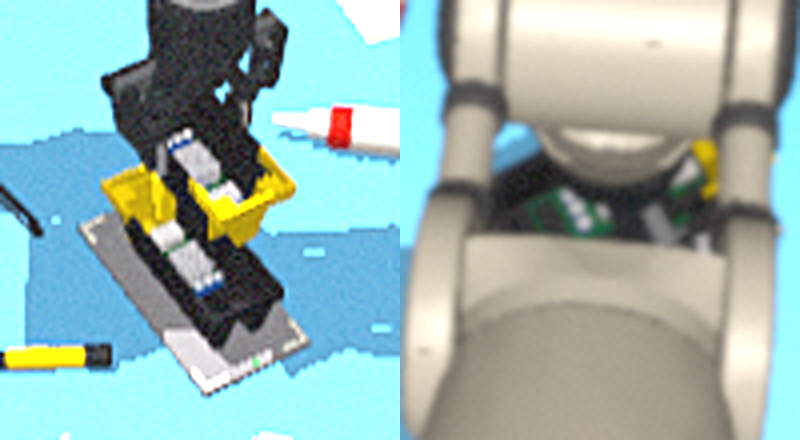

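Side view (crop): the held tote's yellow end at (250,200) is over the base's black end, and the base's yellow end (140,195) is under the held black end. Both boards lie flat. Seen against the model, held tote and base agree to within about 2 mm, so I lower it.

send_rows --motion '[[[0,0.001,0.003],0.004,-1],[[0,0.001,0.009],0.004,-1],[[0,0.001,0.017],0.004,-1],[[0,0.001,0.026],0.004,-1],[[0,0.001,0.035],0.004,-1],[[0,0.001,0.043],0.004,-1],[[0,0.001,0.05],0.004,-1],[[0,0.001,0.055],0.004,-1],[[0,0.001,0.059],0.004,-1],[[0,0.001,0.06],0.004,-1]]'

```text
time_s: 8.45
eef_pos: [0.5239, 0.047, 0.0944]
tool_rot: [2.705, -1.597, -0.001]
contact_force: [-0.1, -0.6, -2.4]
gripper_width: 0.736
grasp_force: 66.2
```

```bash
python3 -c "
from h import *
rel((.524,.047,.082,2.074+np.pi))"
```

```text
t 8.4 tcp [0.5239 0.047  0.0944] yaw -1.0663 w 0.736 gf 66.2 F [-0.1 -0.6 -2.4]
(0.524, 0.047, 0.082, 5.215592653589793) shift [ 0.0001 -0.0001  0.0124] turn 0.0013
```

send_rows --motion '[[[0,0,0.001],0.001,-1],[[0,0,0.002],0.001,-1],[[0,0,0.003],0.001,-1],[[0,0,0.004],0.001,-1],[[0,0,0.005],0.001,-1],[[0,0,0.006],0.001,-1],[[0,0,0.007],0.001,-1],[[0,0,0.008],0.001,-1],[[0,0,0.009],0.001,-1],[[0,0,0.01],0.001,-1]]'

```text
time_s: 9.45
eef_pos: [0.524, 0.047, 0.0847]
tool_rot: [2.705, -1.598, 0.0]
contact_force: [-0.5, 0.4, -3.1]
gripper_width: 0.736
grasp_force: 66.2
```

send_rows --motion '[[[0,0,0.0005],0,-1],[[0,0,0.001],0,-1],[[0,0,0.0013],0,-1],[[0,0,0.0016],0,-1],[[0,0,0.0019],0,-1],[[0,0,0.0022],0,-1],[[0,0,0.0024],0,-1],[[0,0,0.0026],0,-1],[[0,0,0.0026],0,-1],[[0,0,0.0026],0,-1]]'

```text
time_s: 10.45
eef_pos: [0.524, 0.047, 0.0822]
tool_rot: [2.705, -1.598, 0.0]
contact_force: [0.2, -0.8, -2.5]
gripper_width: 0.735
grasp_force: 66.2
```

send_rows --motion '[[[0,0,0.0002],0,-1],[[0,0,0.0004],0,-1],[[0,0,0.0006],0,-1],[[0,0,0.0008],0,-1],[[0,0,0.001],0,-1],[[0,0,0.0011],0,-1],[[0,0,0.0012],0,-1],[[0,0,0.0013],0,-1],[[0,0,0.0014],0,-1],[[0,0,0.0015],0,-1]]'

```text
time_s: 11.45
eef_pos: [0.5241, 0.0471, 0.082]
tool_rot: [-2.705, 1.598, -0.001]
contact_force: [-5.0, 1.2, 12.9]
gripper_width: 0.742
grasp_force: 67.8
```

Contact at exactly the ledge height. I ease off slightly, open, then rise.

send_rows --motion '[[[0,0,-0.0006],0,-1],[[0,0,-0.0008],0,-1],[[0,0,-0.0008],0,0.5],[[0,0,-0.0008],0,0.6],[[0,0,-0.0008],0,0.7],[[0,0,-0.0008],0,0.8],[[0,0,-0.0008],0,0.9],[[0,0,-0.0008],0,1],[[0,0,-0.0008],0,1],[[0,0,-0.0008],0,1]]'

```text
time_s: 12.45
eef_pos: [0.524, 0.047, 0.0815]
tool_rot: [2.705, -1.598, 0.0]
contact_force: [-0.7, 0.7, 0.0]
gripper_width: 1.006
grasp_force: 0.0
```

send_rows --motion '[[[0,0,-0.004],0,1],[[0,0,-0.012],0,1],[[0,0,-0.03],0,1],[[0,0,-0.055],0,1],[[0,0,-0.085],0,1],[[0,0,-0.11],0,1],[[0,0,-0.13],0,1],[[0,0,-0.14],0,1],[[0,0,-0.14],0,1],[[0,0,-0.14],0,1]]'

```text
time_s: 13.45
eef_pos: [0.5236, 0.0471, 0.2208]
tool_rot: [2.704, -1.598, -0.001]
contact_force: [-0.7, 0.8, -1.0]
gripper_width: 1.001
grasp_force: 0.0
```

```bash
python3 -c "
from h import *
rel((.5327,-.326,.2,2.744+np.pi))"
```

```text
t 13.4 tcp [0.5236 0.0471 0.2208] yaw -1.0672 w 1.001 gf 0.0 F [-0.7  0.8 -1. ]
(0.5327, -0.326, 0.2, 5.885592653589793) shift [0.3312 0.172  0.0208] turn -0.6696
```

send_rows --motion '[[[0.016,0.008,0],-0.03,1],[[0.05,0.026,0],-0.1,1],[[0.09,0.047,0],-0.18,1],[[0.13,0.0675,0],-0.26,1],[[0.17,0.088,0],-0.34,1],[[0.21,0.109,0],-0.42,1],[[0.25,0.13,0],-0.5,1],[[0.29,0.15,0.01],-0.58,1],[[0.32,0.166,0.02],-0.64,1],[[0.3312,0.172,0.0208],-0.67,1]]'

```text
time_s: 14.45
eef_pos: [0.5314, -0.3289, 0.1969]
tool_rot: [-3.078, 0.621, 0.008]
contact_force: [-0.5, 0.6, -0.2]
gripper_width: 0.999
grasp_force: 0.0
```

send_rows --motion '[[[0,0,0.01],0,1],[[0,0,0.03],0,1],[[0,0,0.06],0,1],[[0,0,0.09],0,1],[[0,0,0.1],0,1],[[0,0,0.11],0,1],[[0,0,0.11],0,1],[[0,0,0.11],0,1],[[0,0,0.11],0,1],[[0,0,0.11],0,1]]'

```text
time_s: 15.45
eef_pos: [0.5336, -0.3264, 0.0918]
tool_rot: [3.079, -0.62, 0.003]
contact_force: [0.1, -0.1, -0.4]
gripper_width: 1.005
grasp_force: 0.0
```

```bash
python3 -c "
from h import *
rel((.5327,-.326,.026,2.744+np.pi))
for n in ('side','top'): cv2.imwrite(f'pics/e1{n}.png',camera(n)[:,:,::-1])
a=cv2.imread('pics/e1side.png')[265:365,240:340];b=cv2.imread('pics/e1side.png')[150:250,245:345]
cv2.imwrite('pics/e1.png',np.clip(np.hstack([cv2.resize(i,(400,400),interpolation=cv2.INTER_CUBIC) for i in(a,b)])*1.5+15,0,255).astype('uint8'))
q=(.5241,.047,2.074+np.pi)
print('stacked rim side',((proj(world(q,.112),'side')-(245,150))*4).round(0).tolist())"
```

```text
t 15.4 tcp [ 0.5336 -0.3264  0.0918] yaw -0.3973 w 1.005 gf 0.0 F [ 0.1 -0.1 -0.4]
(0.5327, -0.326, 0.026, 5.885592653589793) shift [-0.0012 -0.      0.0658] turn 0.0003
stacked rim side [[248.0, 246.0], [176.0, 281.0], [129.0, 109.0], [59.0, 139.0]]
```

View pics/e1.png

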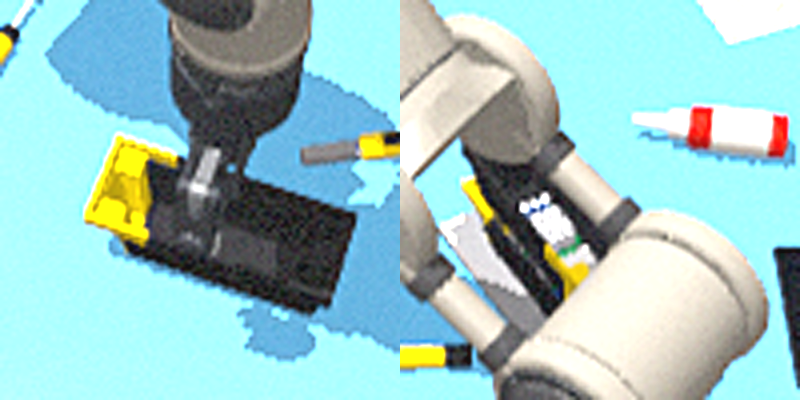

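The fingers straddle the empty tote at mid-length (crop (210,200)) and the knife tip at (300,155) is clear. On the right, the full tote stands on the base, partly hidden by the arm. Now I grasp the empty tote.

send_rows --motion '[[[-0.0005,0,0.015],0,1],[[-0.001,0,0.035],0,1],[[-0.001,0,0.05],0,1],[[-0.001,0,0.06],0,1],[[-0.001,0,0.066],0,1],[[-0.001,0,0.066],0,1],[[-0.001,0,0.066],0,0.8],[[-0.001,0,0.066],0,0.6],[[-0.001,0,0.066],0,0.5],[[-0.001,0,0.066],0,0.4]]'

```text
time_s: 16.55
eef_pos: [0.5328, -0.3258, 0.0259]
tool_rot: [3.079, -0.62, 0.003]
contact_force: [-0.0, 2.0, 5.1]
gripper_width: 0.737
grasp_force: 66.5
```

send_rows --motion '[[[0,0,0],0,0.2],[[0,0,0],0,-1],[[0,0,0],0,-1],[[0,0,0],0,-1],[[0,0,0],0,-1],[[0,0,0],0,-1],[[0,0,-0.002],0,-1],[[0,0,-0.006],0,-1],[[0,0,-0.012],0,-1],[[0,0,-0.02],0,-1]]'

```text
time_s: 17.55
eef_pos: [0.532, -0.3256, 0.0448]
tool_rot: [-3.08, 0.62, 0.001]
contact_force: [0.3, -0.1, -0.9]
gripper_width: 0.738
grasp_force: 65.8
```

send_rows --motion '[[[0,0,-0.015],0,-1],[[0,0,-0.035],0,-1],[[0,0,-0.06],0,-1],[[0,0,-0.085],0,-1],[[0,0,-0.11],0,-1],[[0,0,-0.135],0,-1],[[0,0,-0.155],0,-1],[[0,0,-0.17],0,-1],[[0,0,-0.175],0,-1],[[0,0,-0.175],0,-1]]'

```text
time_s: 18.55
eef_pos: [0.5324, -0.3258, 0.2206]
tool_rot: [3.079, -0.62, 0.002]
contact_force: [0.1, 0.1, -1.7]
gripper_width: 0.736
grasp_force: 65.9
```

```bash
python3 -c "
from h import *
rel((.524,.047,.22,2.074+np.pi))"
```

```text
t 18.6 tcp [ 0.5324 -0.3258  0.2206] yaw -0.3972 w 0.736 gf 65.9 F [ 0.1  0.1 -1.7]
(0.524, 0.047, 0.22, 5.215592653589793) shift [-1.519e-01 -3.405e-01  2.000e-04] turn 0.6704
```

send_rows --motion '[[[-0.005,-0.011,0],0.02,-1],[[-0.014,-0.031,0],0.06,-1],[[-0.027,-0.061,0],0.12,-1],[[-0.042,-0.094,0],0.185,-1],[[-0.057,-0.128,0],0.25,-1],[[-0.072,-0.161,0],0.32,-1],[[-0.087,-0.195,0],0.385,-1],[[-0.102,-0.229,0],0.45,-1],[[-0.115,-0.258,0],0.51,-1],[[-0.128,-0.287,0],0.57,-1]]'

```text
time_s: 19.55
eef_pos: [0.5244, -0.01, 0.2187]
tool_rot: [2.779, -1.464, -0.003]
contact_force: [-0.2, -0.7, -1.8]
gripper_width: 0.737
grasp_force: 65.9
```

send_rows --motion '[[[0.0018,-0.0217,0],0.04,-1],[[0.0035,-0.0385,0],0.07,-1],[[0.005,-0.05,0],0.09,-1],[[0.0055,-0.0565,0],0.1,-1],[[0.006,-0.058,0],0.1,-1],[[0.006,-0.058,0],0.1,-1],[[0.006,-0.058,0.01],0.1,-1],[[0.006,-0.058,0.02],0.1,-1],[[0.006,-0.058,0.03],0.1,-1],[[0.006,-0.058,0.03],0.1,-1]]'

```text
time_s: 20.55
eef_pos: [0.5751, 0.0164, 0.1875]
tool_rot: [2.703, -1.597, -0.006]
contact_force: [0.9, 0.5, -1.5]
gripper_width: 0.732
grasp_force: 66.0
```

```bash
python3 -c "
from h import *
rel((.524,.047,.142,2.074+np.pi))"
```

```text
t 20.6 tcp [0.5751 0.0164 0.1875] yaw -1.0674 w 0.732 gf 66.0 F [ 0.9  0.5 -1.5]
(0.524, 0.047, 0.142, 5.215592653589793) shift [-0.0513  0.0299  0.0457] turn 0.0002
```

My shift for the turned axes was off. The tote is still well above the stack (underside about 0.16 m), so I correct sideways first.

send_rows --motion '[[[-0.003,0.002,0],0,-1],[[-0.01,0.006,0],0,-1],[[-0.02,0.012,0],0,-1],[[-0.031,0.018,0],0,-1],[[-0.041,0.024,0],0,-1],[[-0.048,0.028,0],0,-1],[[-0.051,0.03,0],0,-1],[[-0.051,0.03,0],0,-1],[[-0.051,0.03,0],0,-1],[[-0.051,0.03,0],0,-1]]'

```text
time_s: 21.55
eef_pos: [0.5259, 0.0464, 0.1896]
tool_rot: [2.705, -1.598, 0.0]
contact_force: [0.9, 0.4, -1.2]
gripper_width: 0.74
grasp_force: 66.0
```

```bash
python3 -c "
from h import *
rel((.524,.047,.142,2.074+np.pi))
a=camera('side')[:,:,::-1][130:260,235:335]
cv2.imwrite('pics/m2.png',np.clip(cv2.resize(a,None,fx=4.5,fy=4.5,interpolation=cv2.INTER_CUBIC)*1.5+15,0,255).astype('uint8'))"
```

```text
t 21.6 tcp [0.5259 0.0464 0.1896] yaw -1.0675 w 0.740 gf 66.0 F [ 0.9  0.4 -1.2]
(0.524, 0.047, 0.142, 5.215592653589793) shift [-0.0014  0.0014  0.0476] turn 0.0001
```

View pics/m2.png

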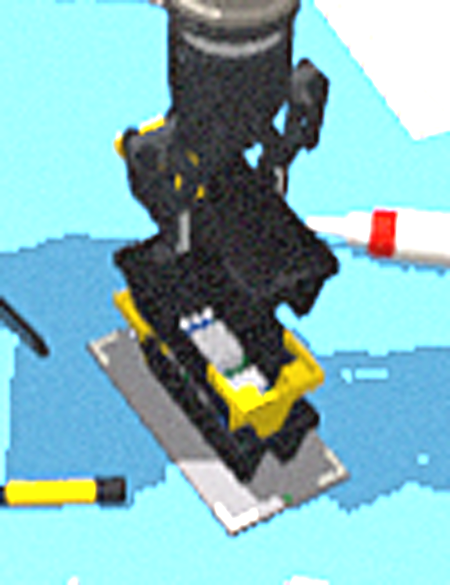

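The full tote stands level on the ledges of the base. The cover hangs above it, yellow end at upper left (140,135) over the black end and black end over the yellow end (265,390). Lowering.

send_rows --motion '[[[-0.0014,0.0014,0.003],0,-1],[[-0.0014,0.0014,0.009],0,-1],[[-0.0014,0.0014,0.016],0,-1],[[-0.0014,0.0014,0.024],0,-1],[[-0.0014,0.0014,0.032],0,-1],[[-0.0014,0.0014,0.038],0,-1],[[-0.0014,0.0014,0.042],0,-1],[[-0.0014,0.0014,0.045],0,-1],[[-0.0014,0.0014,0.047],0,-1],[[-0.0014,0.0014,0.047],0,-1]]'

```text
time_s: 22.6
eef_pos: [0.5236, 0.0472, 0.1425]
tool_rot: [2.705, -1.598, -0.0]
contact_force: [0.2, -1.1, -1.7]
gripper_width: 0.736
grasp_force: 66.0
```

send_rows --motion '[[[0,0,0.001],0,-1],[[0,0,0.002],0,-1],[[0,0,0.003],0,-1],[[0,0,0.004],0,-1],[[0,0,0.005],0,-1],[[0,0,0.006],0,-1],[[0,0,0.007],0,-1],[[0,0,0.008],0,-1],[[0,0,0.009],0,-1],[[0,0,0.01],0,-1]]'

```text
time_s: 23.6
eef_pos: [0.5236, 0.0472, 0.1326]
tool_rot: [2.705, -1.598, 0.0]
contact_force: [0.1, 0.4, -1.4]
gripper_width: 0.733
grasp_force: 66.0
```

Below 0.138 with no contact, so it is inside the rim. The last millimetres go slowly.

send_rows --motion '[[[0,0,0.0005],0,-1],[[0,0,0.001],0,-1],[[0,0,0.0014],0,-1],[[0,0,0.0017],0,-1],[[0,0,0.002],0,-1],[[0,0,0.0022],0,-1],[[0,0,0.0024],0,-1],[[0,0,0.0026],0,-1],[[0,0,0.0028],0,-1],[[0,0,0.003],0,-1]]'

```text
time_s: 24.6
eef_pos: [0.5236, 0.0472, 0.1299]
tool_rot: [2.705, -1.598, 0.0]
contact_force: [-1.9, 0.5, 1.6]
gripper_width: 0.736
grasp_force: 66.4
```

send_rows --motion '[[[0,0,0.0002],0,-1],[[0,0,0.0004],0,-1],[[0,0,0.0004],0,0.5],[[0,0,0.0004],0,0.6],[[0,0,0.0004],0,0.7],[[0,0,0.0004],0,0.8],[[0,0,0.0004],0,0.9],[[0,0,0.0004],0,1],[[0,0,0.0004],0,1],[[0,0,0.0004],0,1]]'

```text
time_s: 25.6
eef_pos: [0.5236, 0.0472, 0.1293]
tool_rot: [2.705, -1.598, 0.0]
contact_force: [-0.4, -0.5, -0.1]
gripper_width: 1.0
grasp_force: 0.0
```

send_rows --motion '[[[0,0,-0.004],0,1],[[0,0,-0.012],0,1],[[0,0,-0.03],0,1],[[0,0,-0.055],0,1],[[0,0,-0.085],0,1],[[0,0,-0.11],0,1],[[0,0,-0.13],0,1],[[0,0,-0.14],0,1],[[0,0,-0.14],0,1],[[0,0,-0.14],0,1]]'

```text
time_s: 26.6
eef_pos: [0.5233, 0.0472, 0.2686]
tool_rot: [2.704, -1.598, -0.001]
contact_force: [0.1, -0.4, -0.1]
gripper_width: 0.999
grasp_force: 0.0
```

```bash
python3 -c "
from h import *
rel()
a=camera('side')[:,:,::-1][130:260,235:335]
cv2.imwrite('pics/f.png',np.clip(cv2.resize(a,None,fx=4.5,fy=4.5,interpolation=cv2.INTER_CUBIC)*1.5+15,0,255).astype('uint8'))"
```

```text
t 26.6 tcp [0.5233 0.0472 0.2686] yaw -1.0673 w 0.999 gf 0.0 F [ 0.1 -0.4 -0.1]
```

View pics/f.png

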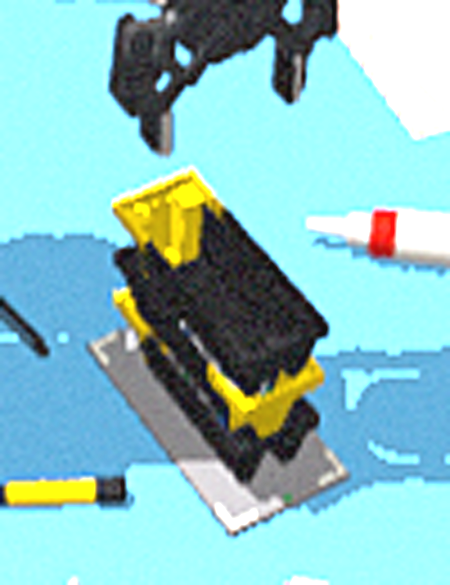

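The three totes stand level and alternate yellow end over black end: the cover's yellow end is at (165,215) and the middle tote's at (265,390). The gripper is clear above, so I hand in.

```bash
python3 -c "
from workcell import *
print(finish_job())"
```

```text
the job is handed in; nothing more can be done
None
```

Job handed in at about 27 s: the full tote stands on the base and the empty tote covers it, each yellow end over black end and resting on the ledges, with the gripper clear.

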